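Tip a specimen case out of a packed row and stand it in the tray

TASK

From the tightly packed row of grey specimen cases, fetch the one with the round disc on its lid: first tip it outward by its top, towards the robot, until it leans on the bar in front of the rack, then lift it out and stand it upright in the steel tray beside the rack and let go. Set it down gently rather than dropping it, leave the other cases standing in the rack, and do not disturb anything else on the table.

Things in the scene. Friction and masses are not known exactly. Their poses are not given: they have to be found in the camera images.
- case: The case to fetch: grey plastic, 100 (x) x 52 (y) x 180 mm, 0.3 to 0.5 kg, with a round aluminium disc (40 mm across, 6 mm high) amid its lid. Origin: centre of its underside; z up, -x face is the front. It starts upright in any of the rack's five places, some 1.5 mm from neighbours of the same size. Its rear is free above the rack's back wall: a fingertip behind the top edge, drawn to -x, tips it
- case_top (a point): centre of the flat top of the case to fetch, under the disc, 180 mm above its underside. The case tips about its lower front edge, overbalances at 0.5 rad (before that it falls back if let go) and then comes to rest by itself on the rest bar, leaning about 0.65 rad, with its whole top clear in front of the neighbours
- rack: Fixed dark steel rack. Origin: centre of the underside of its floor, which is 8 mm thick; x away from its open front, y along the row. Cases stand centred at x = 0, y = -107, -53.5, 0, 53.5, 107 mm: fronts at x = -50, backs at x = 50, tops at z = 188 mm. Back wall at x = 55 to 62, up to z = 58 mm; side cheeks at y = +-136 to 142, up to z = 98 mm
- rest_bar (a point): middle of the rack's round steel rest bar, 10 mm diameter, along y in front of the cases, at x = -100, z = 68 mm in the rack's frame; a post at each end, y = +-139 mm
- tray: Fixed open steel tray, 190 (x) x 170 (y) x 20 mm high outside, 4 mm walls, floor about 4 mm thick, empty. Origin: centre of its underside; z up
- case_b: Neighbour: grey plastic specimen case of the row, 100 x 52 x 180 mm, 0.3 to 0.5 kg; lid carries one long aluminium bar, 80 x 9 x 6 mm. Origin: centre of its underside; z up, x along its 100 mm depth (-x face is the front, towards the robot), y across its 52 mm thickness
- case_c: Neighbour: grey plastic specimen case of the row, 100 x 52 x 180 mm, 0.3 to 0.5 kg; lid carries two parallel aluminium bars, 80 x 9 x 6 mm. Origin: centre of its underside; z up, x along its 100 mm depth (-x face is the front, towards the robot), y across its 52 mm thickness
- case_d: Neighbour: grey plastic specimen case of the row, 100 x 52 x 180 mm, 0.3 to 0.5 kg; lid carries one long aluminium bar, 80 x 9 x 6 mm. Origin: centre of its underside; z up, x along its 100 mm depth (-x face is the front, towards the robot), y across its 52 mm thickness
- case_e: Neighbour: grey plastic specimen case of the row, 100 x 52 x 180 mm, 0.3 to 0.5 kg; lid carries two parallel aluminium bars, 80 x 9 x 6 mm. Origin: centre of its underside; z up, x along its 100 mm depth (-x face is the front, towards the robot), y across its 52 mm thickness
- slug_brass: Loose brass test cylinder, 60 mm diameter, 45 mm high, standing beyond the tray; origin at the centre of its underside. Leave alone
- slug_steel: Loose steel test cylinder, 52 mm diameter, 60 mm high, standing beyond the tray; origin at the centre of its underside. Leave alone
- bottle: Loose clear plastic bottle, 66 mm diameter, 200 mm high, standing left of and beyond the rack; origin at the centre of its underside. Leave alone
- screwdriver: Loose screwdriver, 190 mm long, lying left of the rack. Leave alone

How it is judged:
By the outcome, as a careful person would: the job done as asked, in the order asked, and still so for the second after the job is handed in, with the robot touching nothing.
It also fails if it takes over 64 s, if anything falls off the work surface, if the arm or the gripper's body presses on something with over 40 N, if the wrist force passes 120 N, or if a joint passes its speed limit or range.

ROBOT

A 7-joint arm with a two-finger parallel gripper is mounted at the origin on the work surface. World frame = base frame: x ahead of the robot, y to its left, z up, the work surface at z = 0. Lengths are in m, angles in degrees, forces in N, time in s.
With the tool pointing down it reaches from about 0.425 to 0.875 m from the base axis. Payload 4.7 kg.
Tool frame: the origin (TCP) lies at the very end of the fingers, on their centre line; the grasp point (between the pads) lies 19 mm behind it; z points along the fingers, y is the direction in which the jaws open and shut (so a half turn about z gives the same grasp; the last joint's range is limited). The gripper opens to 87 mm and grips with 3 to 60 N. Pads are 19 mm wide; open, the fingers measure 117 mm over their backs; the gripper's body (75 mm by 190 mm) begins 51 mm behind the grasp point.
Start: joints at [-63.077, 18.392, -4.016, 83.108, 1.295, 78.541, -3.26], TCP at [0.286, 0.584, 0.223] pointing down, gripper open.
Joint ranges: [-163.93, 163.93], [-17.29, 119.83], [-79.2, 71.16], [3.27, 140.29], [-89.18, 269.18], [5.43, 117.66], [-154.24, 154.24]. Speed limits (degrees/s): [147.25, 147.25, 180, 180, 180, 180, 180].

INTERFACE

Orientations are given as [roll, pitch, yaw] about the fixed x, y, z axes, in that order (R = Rz(yaw) Ry(pitch) Rx(roll)).
In Python, from cell import monitor, read_camera, camera_info, env, look_for gives the robot as it stands.
- The arm moves only by the tool servo_tool, never from a script. Its argument "commands" is one flat list of numbers, 6 for each row, row after row: the shift along the tool's x, y, z in mm, then the turn, a rotation vector about the tool's x, y, z in degrees. A call has 1 to 10 rows; each row shifts and turns the commanded pose from where the row before left it, along the tool's axes as they then stand; what a row does not reach is not made up. A row lasts 1/10 s, in which the tool goes at most 50 mm and 8.59 degrees, less where a joint would pass 70% of its speed; a pose out of reach is approached as far as the arm can. A call is refused whole if a number of a shift passes 50 or a number of a turn 8.59, either way. A call with a gripper value outside its range is refused whole. "jaw" is the finger opening in mm, from 0 to 87, set as the call begins (left out, the last holds). The fingers move at their own pace and stop on an object; "newtons" is the grip in N (left out, the last holds). Time passes only in rows, so rows that do not move let the fingers close. It gives the time, the measured TCP pose, the force and the opening at its end, in the units of the state.
- monitor.get_obs(): the state, without advancing time (a new reading comes with each control period).
- read_camera(name): name is "scene" or "top" or "wrist"; returns (picture, depth): 400x640x3 uint8, red, green, blue; 400x640 float32, m along the optical axis (not along the pixel's ray), 0 where there is no reading.
- camera_info(name): a dict with "camera_matrix" (3x3 intrinsics, pixels), "R" (3x3) and "t" (3): a world point X has camera coordinates R X + t; the wrist camera has in their place "T_tool_cam" (4x4, takes a point from camera to tool coordinates, whose origin is the TCP and whose axes are the flange's). Camera axes: x right, y down, z forward; pixel columns grow to the right and rows downward; lengths in m; the calibration is good to about 2 mm. A picture is of the moment at which its call begins: read the wrist's pose just before it. camera_info takes no time and is no camera call.
- env.sign_off(): hands the job in, once; it reports no verdict.
Trained networks look in the newest picture that a camera, given by its name, has taken for a name from the list of things; names that differ only in an ending like _2 or _b are one class to them, and where a whole thing is asked for, a point or a joint stands for the part that bears it (a point fixed in the world has none). Each returns a list of dicts, best first, with "conf" (0 to 1); they miss things now and then, are a little off and sometimes report something else, mostly with a low value. They report only what shows in the picture. A call takes as long as a camera call.
- look_for(camera, label): "box" ([left, top, width, height] in pixels, round what is visible of it).
The state is a dict: "time_s": time; "qpos": joint angles; "joint_velocities": joint speeds; "effort": joint torques, N m; "tool_pos": TCP position; "tool_rot": TCP orientation; "force": force on the tool from outside, world axes, zero at the start; "wrist_torque": the same for the moment, N m; "grip_width": finger opening in m.
Only numpy, scipy, OpenCV 4.12 (cv2) and the standard library are available. Lean on these libraries where they do the work, as an engineer would, in place of code of your own. Each camera call takes 0.05 s, during which the arm holds its last target.

## Working session

There is one attempt and no reset: what is moved stays moved. The work goes in short steps, Python scripts to look and compute and a tool call to move; the robot and the scene stay as the last step left them, time stands still between calls to the robot, and variables do not carry over. Pictures are saved under pics/ and viewed, and the job is handed in when it is done.

Besides the shell and the picture viewer there is one more tool, called after "Request:" as name(argument=value, ...) on one line, values as JSON. servo_tool: Moves the arm, as the interface text tells. Its arguments: {"type":"object","properties":{"commands":{"type":"array","items":{"type":"number"}},"jaw":{"type":"number"},"newtons":{"type":"number"}},"required":["commands"]}

```bash
ls; mkdir -p pics; python3 - <<'E'
from cell import monitor, read_camera, camera_info, env, look_for
import cv2,numpy as np
o=monitor.get_obs(); print(o)
for n in ["scene","top"]:
    p,d=read_camera(n); cv2.imwrite(f"pics/{n}0.png",p[:,:,::-1]); np.save(f"pics/{n}0.npy",d)
    print(n,camera_info(n))
print(camera_info("wrist"))
for l in ["case","rack","tray"]:
    print(l,look_for("top",l)[:3])
E
```

```text
pics
{'time_s': 0.0, 'qpos': array([-63.07621836,  18.43754693,  -4.01611221,  83.1741531 ,
         1.29603019,  78.53918304,  -3.26151152]), 'joint_velocities': array([ 0.03237926, -0.01217357,  0.00796559, -0.03800386, -0.03098474,
       -0.03098661, -0.03624623]), 'effort': array([ 2.95278733e-05, -4.91289318e+01, -4.03697211e-01, -3.12529886e+01,
       -6.39509107e-02,  4.36582498e-02,  1.52263888e-04]), 'tool_pos': array([0.28593148, 0.58313391, 0.22148529]), 'tool_rot': array([-1.79894417e+02,  6.48102760e-03,  1.53885202e+02]), 'force': array([0.01707559, 0.23590783, 0.55645563]), 'wrist_torque': array([0.00340457, 0.0245593 , 0.03055556]), 'grip_width': 0.0870239405997768}
scene {'camera_matrix': array([[372.76795039,   0.        , 318.91033173],
       [  0.        , 372.76795039, 207.84432513],
       [  0.        ,   0.        ,   1.        ]]), 'R': array([[ 0.19453223,  0.98086676, -0.00758964],
       [ 0.8867281 , -0.17915952, -0.42616328],
       [-0.41936915,  0.07617255, -0.90461442]]), 't': array([-0.19117563, -0.45387129,  1.47194313])}
top {'camera_matrix': ar
[... 491 characters left out ...]
35, 200.97043744],
       [  0.        ,   0.        ,   1.        ]]), 'T_tool_cam': array([[ 1.08031816e-03, -9.52736617e-01, -3.03795608e-01,
         8.32142355e-02],
       [ 9.99998665e-01,  6.56864470e-04,  1.49606471e-03,
         7.42045022e-04],
       [-1.22580309e-03, -3.03796819e-01,  9.52736055e-01,
        -1.62512709e-01],
       [ 0.00000000e+00,  0.00000000e+00,  0.00000000e+00,
         1.00000000e+00]])}
case [{'box': [263.2, 182.1, 20.8, 41.4], 'conf': 0.86}, {'box': [315.8, 190.6, 21.7, 40.7], 'conf': 0.76}, {'box': [297.9, 187.4, 23.0, 41.8], 'conf': 0.76}]
rack [{'box': [243.6, 198.0, 99.0, 53.4], 'conf': 0.63}]
tray [{'box': [405.3, 204.8, 52.7, 60.1], 'conf': 0.82}]
```

```bash
python3 - <<'E'
import cv2
a=cv2.imread("pics/top0.png"); b=a[140:290,220:480]; cv2.imwrite("pics/top0c.png",cv2.resize(b,None,fx=3,fy=3,interpolation=cv2.INTER_CUBIC))
E
```

```text
(no output)
```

View pics/top0.png

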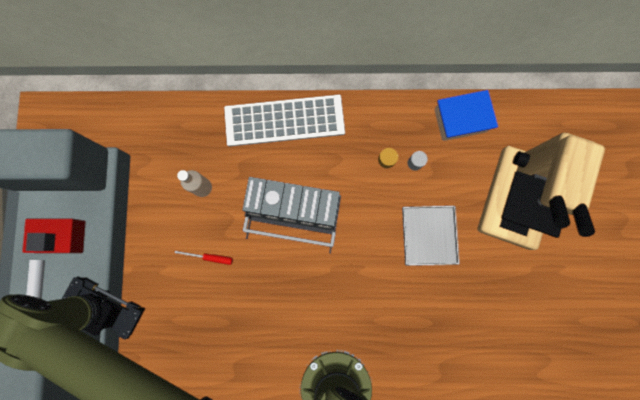

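View pics/scene0.png

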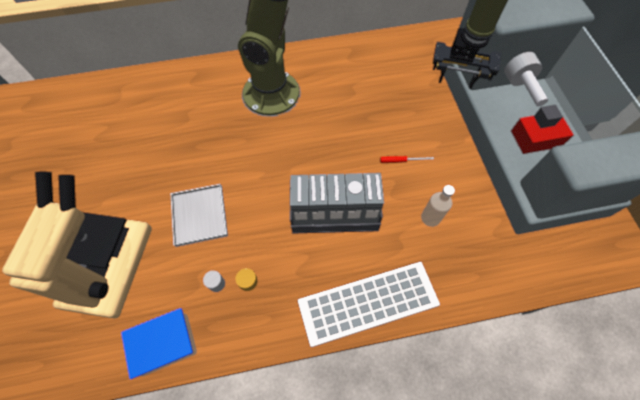

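```bash
sleep 1
```

```text
(no output)
```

View pics/top0c.png

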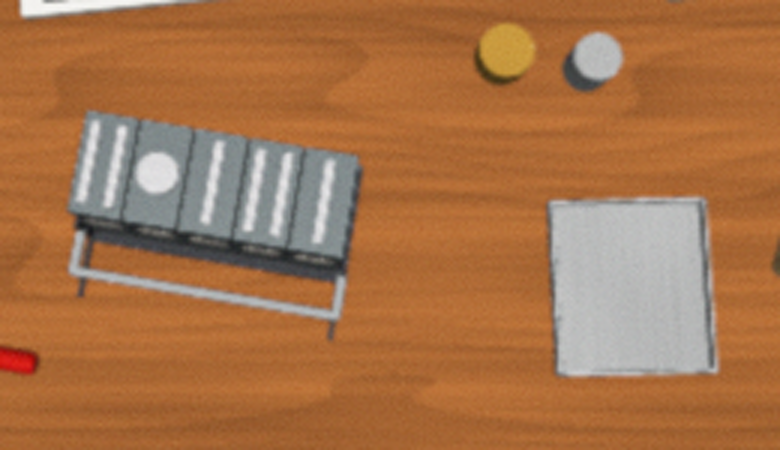

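The disc case is second from the left, with its disc at about (272,198) in the top picture. The tray is at about (431,235).

```bash
cat > h.py <<'E'
import numpy as np,cv2
from cell import monitor, read_camera, camera_info, env, look_for
from scipy.spatial.transform import Rotation as Ro
def cloud(n,d,T=None):
    c=camera_info(n);K=c["camera_matrix"];v,u=np.mgrid[:400,:640]
    P=np.stack([(u-K[0,2])/K[0,0]*d,(v-K[1,2])/K[1,1]*d,d],-1)
    if n=="wrist":
        P=P@c["T_tool_cam"][:3,:3].T+c["T_tool_cam"][:3,3]
        return P@T[0].T+T[1]
    return (P-c["t"])@c["R"]
def pose():
    o=monitor.get_obs(); return Ro.from_euler("xyz",o["tool_rot"],degrees=True).as_matrix(),o["tool_pos"]
def proj(n,X):
    c=camera_info(n); p=(np.asarray(X)@c["R"].T+c["t"])@c["camera_matrix"].T; return p[...,:2]/p[...,2:]
def ray(n,uv,z):
    c=camera_info(n);K=c["camera_matrix"]
    d=c["R"].T@np.linalg.solve(K,[uv[0],uv[1],1]);C=-c["R"].T@c["t"]
    return C+d*(z-C[2])/d[2]
E
python3 - <<'E'
from h import *
for n in ["top","scene"]:
    d=np.load(f"pics/{n}0.npy");P=cloud(n,d);img=cv2.imread(f"pics/{n}0.png")
    X,Y,Z=P[...,0],P[...,1],P[...,2]
    print(n,"table z",np.median(Z[(X>.3)&(X<.5)&(abs(Y)<.3)&(d>0)]))
    m=(d>0)&(Z>.17)&(Z<.21)&(X>.3)&(X<.8)&(Y>-.15)&(Y<.3)
    q=P[m];print(m.sum(),np.median(q[:,2]));r=cv2.minAreaRect(q[:,:2].astype(np.float32)*1000);print(r,cv2.boxPoints(r).round(0).tolist())
    # disc
    hsv=img.max(-1).astype(int)
    mm=m&(hsv>190)&(img.min(-1)>180)
    k,l,s,c=cv2.connectedComponentsWithStats(mm.astype(np.uint8))
    for i in range(1,k):
        if s[i,4]>20: print(s[i],c[i],ray(n,c[i],.194), "depthpt",P[l==i].mean(0))
    m=(d>0)&(Z>.008)&(Z<.03)&(X>.3)&(X<.75)&(Y>-.5)&(Y<-.15)
    q=P[m];r=cv2.minAreaRect(q[:,:2].astype(np.float32)*1000);print("tray rim",r,cv2.boxPoints(r).round(0).tolist())
for uv in [(249.3,177.3),(340,191.7),(334.3,227.3),(243.3,210.7)]: print(ray("top",uv,.188))
print("bar",ray("top",(220+72/3,140+270/3),.073),ray("top",(220+340/3,140+315/3),.073))
for uv in [(549,200),(706,198),(717,372),(558,374)]: print("tray",ray("top",(220+uv[0]/3,140+uv[1]/3),.02))
E
```

```text
top table z -0.00045718259355990385
3215 0.18790819668364772
((567.037353515625, 133.20718383789062), (266.19775390625, 100.48157501220703), 80.21537017822266) [[495.0, 11.0], [594.0, -6.0], [639.0, 256.0], [540.0, 273.0]]
[246 181   7  26  71] [248.95774648 193.61971831] [0.58622964 0.25099956 0.194     ] depthpt [0.58642778 0.25115603 0.1930607 ]
[255 182   7  27  73] [257.89041096 194.98630137] [0.58223355 0.22541169 0.194     ] depthpt [0.5824313  0.22553056 0.1931531 ]
[287 187   7  27  75] [290.33333333 200.21333333] [0.5670119  0.13278749 0.194     ] depthpt [0.56715528 0.1328209  0.19338169]
[266 191  13  13 141] [271.93617021 197.0212766 ] [0.57628973 0.18525757 0.194     ] depthpt [0.57641642 0.18534761 0.19324523]
[301 190   7  27  78] [304.23076923 203.26923077] [0.55817664 0.0932597  0.194     ] depthpt [0.55837209 0.09328215 0.19302494]
[310 191   7  27  75] [313.37333333 204.2       ] [0.55546676 0.06731743 0.194     ] depthpt [0.55556108 0.06731238 0.19366974]
[324 194   7  27  78] [327.41025641 206.85897436] [0.54779888 0.02756464 0.194     ] depthpt [0.54794346 0.02
[... 1180 characters left out ...]
19297855]
[348 181  14  12 139] [354.77697842 186.65467626] [0.57437403 0.18743799 0.194     ] depthpt [0.57429076 0.18747103 0.19391684]
tray rim ((581.456298828125, -344.8102111816406), (408.7578125, 311.95501708984375), 11.763666152954102) [[350.0, -234.0], [413.0, -539.0], [813.0, -456.0], [750.0, -150.0]]
[0.63486728 0.25208764 0.188     ]
[ 0.59224326 -0.00882537  0.188     ]
[0.49027394 0.00823629 0.188     ]
[0.53792489 0.26715399 0.188     ]
bar [0.49091825 0.28528793 0.073     ] [0.44412742 0.00665673 0.073     ]
tray [ 0.57044702 -0.22406368  0.02      ]
tray [ 0.57236159 -0.39458745  0.02      ]
tray [ 0.3850505  -0.39723648  0.02      ]
tray [ 0.38293262 -0.2279062   0.02      ]
```

```bash
cat >> h.py <<'E'
YAW=-9.9; R0=np.array([.566,.1335,0.])
def rk(x,y,z):
    a=np.radians(YAW);return R0+np.array([x*np.cos(a)-y*np.sin(a),x*np.sin(a)+y*np.cos(a),z])
def plan(pos,R,n,R0_=None,p0=None):
    """rows going from p0,R0 to pos,R in n rows (rotation and shift both even)"""
    if R0_ is None: R0_,p0=pose()
    rv=Ro.from_matrix(R0_.T@R).as_rotvec(degrees=True)/n
    Rc=R0_.copy();out=[]
    for i in range(n):
        out.append(np.r_[Rc.T@(np.asarray(pos)-p0)/n*1000,rv]); Rc=Rc@Ro.from_rotvec(rv,degrees=True).as_matrix()
    return np.array(out)
def Rtool(tilt,yaw=None):
    "tilt in rad: tool z leans to rack +x; tool x to rack -x"
    yaw=YAW if yaw is None else yaw
    s,c=np.sin(tilt),np.cos(tilt)
    z=np.array([s,0,-c]);x=np.array([-c,0,-s]);y=np.cross(z,x)
    return Ro.from_euler("z",yaw,degrees=True).as_matrix()@np.stack([x,y,z],1)
def show(rows): print(np.array2string(np.round(rows,1),suppress_small=True,separator=", "))
E
python3 - <<'E'
from h import *
R,p=pose(); up=p+[0,0,.12]
t=rk(.0675,.0535,.33);print(t)
G=Rtool(0)
show(plan(up,R,3)); show(plan(up,G,3,R,up)); show(plan(t,G,16,G,up)[:2])
E
```

```text
[0.64169309 0.17459813 0.33      ]
[[ -0.,  -0., -40.,   0.,   0.,   0.],
 [ -0.,  -0., -40.,   0.,   0.,   0.],
 [ -0.,  -0., -40.,   0.,   0.,   0.]]
[[ 0. ,  0. ,  0. , -0. , -0. , -5.4],
 [ 0. ,  0. ,  0. , -0. , -0. , -5.4],
 [ 0. ,  0. ,  0. , -0. , -0. , -5.4]]
[[-26.3, -21.3,   0.8,   0. ,   0. ,   0. ],
 [-26.3, -21.3,   0.8,   0. ,   0. ,   0. ]]
```

Request:
servo_tool(commands=[0, 0, -20, 0, 0, 0, 0, 0, -40, 0, 0, 0, 0, 0, -40, 0, 0, 0, 0, 0, -20, 0, 0, -4, 0, 0, 0, 0, 0, -6.2, 0, 0, 0, 0, 0, -6, -13, -11, 0, 0, 0, 0, -26, -21, 0, 0, 0, 0, -26, -21, 0, 0, 0, 0, -26, -21, 0, 0, 0, 0], jaw=0, newtons=20)

```text
time_s: 1.25
tool_pos: [0.3647, 0.4927, 0.3423]
tool_rot: [-180.0, 0.0, 169.9]
force: [0.8, 0.9, 0.3]
grip_width: 0.0149
```

Request:
servo_tool(commands=[-30, -24, 0, 0, 0, 0, -30, -24, 0, 0, 0, 0, -30, -24, 0, 0, 0, 0, -30, -24, 0, 0, 0, 0, -30, -24, 0, 0, 0, 0, -30, -24, 0, 0, 0, 0, -30, -24, 0, 0, 0, 0, -30, -24, 0, 0, 0, 0, -26, -21, 0, 0, 0, 0, -26, -21, 0, 0, 0, 0])

```text
time_s: 2.25
tool_pos: [0.6113, 0.2111, 0.3425]
tool_rot: [-180.0, -0.0, 169.8]
force: [0.7, -0.2, -0.1]
grip_width: 0.0005
```

```bash
python3 - <<'E'
from h import *
R,p=pose();o=monitor.get_obs();print(p,o["tool_rot"],o["qpos"].round(0),o["time_s"],o["grip_width"])
G=Rtool(0); show(plan(rk(.0675,.0535,.33),G,1))
im,d=read_camera("wrist");P=cloud("wrist",d,(R,p));cv2.imwrite("pics/w1.png",im[:,:,::-1])
m=(d>0)&(P[...,2]>.180)&(P[...,2]<.2)&(P[...,0]>.4)&(P[...,1]<.3);q=P[m]
r=cv2.minAreaRect(q[:,:2].astype(np.float32)*1000);print(r,cv2.boxPoints(r).round().tolist(),np.median(q[:,2]))
E
```

```text
[0.61130397 0.21110575 0.34252135] [-1.79966721e+02 -2.93415234e-06  1.69814992e+02] [-30.  17.  11.  72.  -3.  91.  61.] 2.25 0.0004656802914373887
[[-36.4, -30.6,  12.5,  -0. ,  -0. ,  -0.3]]
((567.859375, 134.13876342773438), (266.3053283691406, 100.36714172363281), 80.26382446289062) [[496.0, 11.0], [595.0, -6.0], [640.0, 257.0], [541.0, 274.0]] 0.18839476240447967
```

View pics/w1.png

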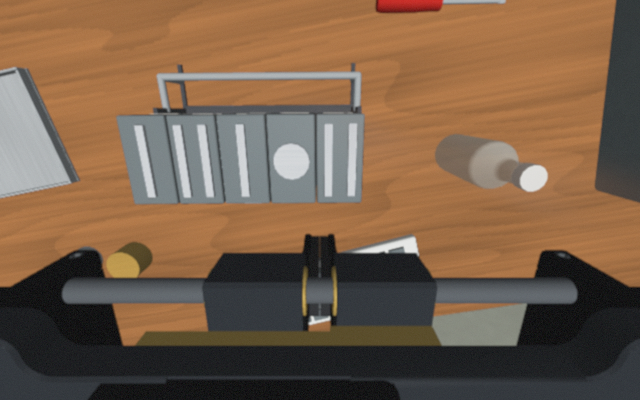

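Request:
servo_tool(commands=[-19, -15, 6, 0, 0, -0.3, -19, -15, 6, 0, 0, 0, 0, 0, 20, 0, 0, 0, 0, 0, 35, 0, 0, 0, 0, 0, 30, 0, 0, 0, 0, 0, 15, 0, 0, 0])

```text
time_s: 2.9
tool_pos: [0.6412, 0.1765, 0.2272]
tool_rot: [-179.9, -0.2, 170.2]
force: [0.2, -0.2, -0.4]
grip_width: 0.0003
```

```bash
sed -i 's/^YAW=.*/YAW=-9.8; R0=np.array([.567,.1337,0.])/' h.py; python3 - <<'E'
from h import *
R,p=pose();o=monitor.get_obs();print(p,o["tool_rot"],o["qpos"].round(0),o["time_s"],o["force"])
G=Rtool(0); show(plan(rk(.0675,.0535,.168),G,1))
im,d=read_camera("wrist");P=cloud("wrist",d,(R,p));cv2.imwrite("pics/w2.png",im[:,:,::-1])
E
```

```text
[0.64118292 0.17647436 0.22718882] [-179.8501658    -0.23948576  170.18986487] [-27.  20.  12.  81.  -4.  80.  65.] 2.9 [ 0.21466257 -0.19444217 -0.42786944]
[[-1.9, -1.1, 59.2, -0.1, -0.2, -0. ]]
```

View pics/w2.png

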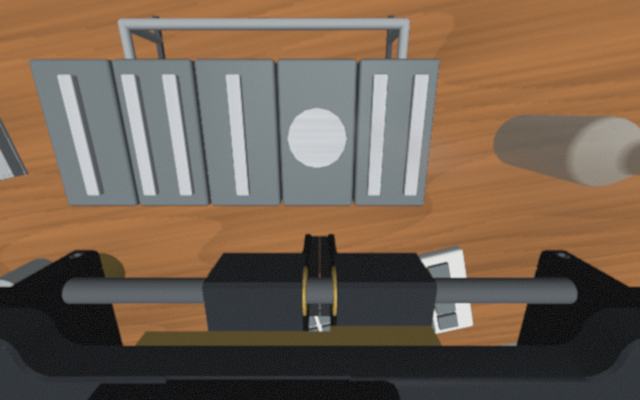

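The fingers line up with the disc's column (columns 280–355, fingers at 320) and stand behind the row. I'll lower them to about 20 mm below the top edge.

Request:
servo_tool(commands=[-2, -1, 15, 0, 0, 0, 0, 0, 20, 0, 0, 0, 0, 0, 15, 0, 0, 0, 0, 0, 9, 0, 0, 0, 0, 0, 0, 0, 0, 0])

```text
time_s: 3.45
tool_pos: [0.644, 0.1768, 0.1704]
tool_rot: [-180.0, -0.1, 170.4]
force: [-0.6, 0.8, 0.0]
grip_width: 0.0002
```

Request:
servo_tool(commands=[4, 0, 0, 0, 0, 0, 4, 0, 0, 0, 0, 0, 4, 0, -1, 0, 0, 0, 4, 0, -1, 0, 0, 0])

```text
time_s: 3.85
tool_pos: [0.6298, 0.1797, 0.1752]
tool_rot: [179.9, 0.2, 170.4]
force: [2.7, -0.8, 2.4]
grip_width: 0.0005
```

Request:
servo_tool(commands=[5, 0, -1, 0, 0, 0, 5, 0, -2, 0, 0, 0, 5, 0, -2, 0, 0, 0, 5, 0, -2, 0, 0, 0, 5, 0, -2, 0, 0, 0, 5, 0, -2, 0, 0, 0])

```text
time_s: 4.45
tool_pos: [0.5985, 0.1848, 0.1846]
tool_rot: [-180.0, -0.0, 170.4]
force: [1.4, 0.0, 0.9]
grip_width: 0.0003
```

```bash
python3 - <<'E'
from h import *
R,p=pose();o=monitor.get_obs();print(p,o["tool_rot"],o["time_s"],o["force"])
im,d=read_camera("wrist");cv2.imwrite("pics/w3.png",im[:,:,::-1])
E
```

```text
[0.59854786 0.18480036 0.18462086] [-1.79998903e+02 -2.69844920e-02  1.70391244e+02] 4.45 [1.37988611 0.02115936 0.87726418]
```

View pics/w3.png

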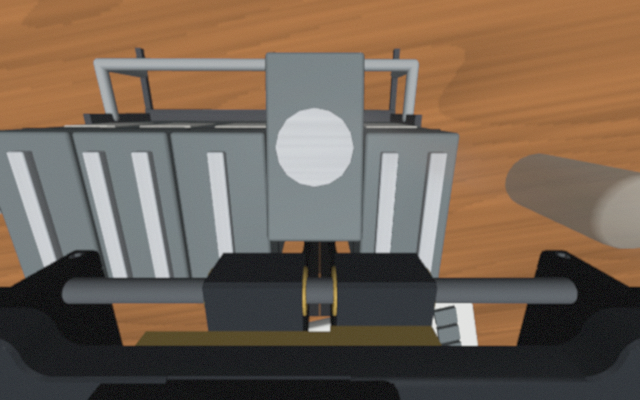

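The case is tipping out alone and the neighbours are still upright, so I'll continue.

Request:
servo_tool(commands=[5, 0, -1, 0, 0, 0, 5, 0, -1.5, 0, 0, 0, 5, 0, -1.5, 0, 0, 0, 5, 0, -1, 0, 0, 0, 5, 0, -1, 0, 0, 0, 5, 0, -1, 0, 0, 0, 4, 0, 0, 0, 0, 0, 4, 0, 0, 0, 0, 0])

```text
time_s: 5.3
tool_pos: [0.5612, 0.1911, 0.1915]
tool_rot: [-180.0, -0.0, 170.4]
force: [0.1, 0.3, 0.6]
grip_width: 0.0006
```

Request:
servo_tool(commands=[4, 0, 0, 0, 0, 0, 4, 0, 0, 0, 0, 0, 4, 0, 0, 0, 0, 0, 4, 0, 0, 0, 0, 0, 0, 0, 0, 0, 0, 0, 0, 0, 0, 0, 0, 0])

```text
time_s: 5.9
tool_pos: [0.546, 0.1937, 0.1916]
tool_rot: [180.0, 0.0, 170.4]
force: [0.0, -1.2, 0.7]
grip_width: -0.0001
```

```bash
python3 - <<'E'
from h import *
R,p=pose();o=monitor.get_obs();print(p,o["tool_rot"],o["time_s"],o["force"])
im,d=read_camera("wrist");cv2.imwrite("pics/w4.png",im[:,:,::-1])
E
```

```text
[0.54595394 0.19370237 0.19162124] [1.79993439e+02 1.08268468e-02 1.70392220e+02] 5.9 [ 0.04097805 -1.19956236  0.71476281]
```

View pics/w4.png

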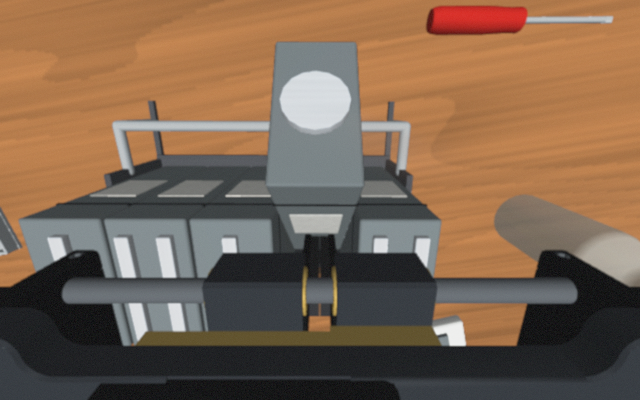

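Request:
servo_tool(commands=[0, 0, -15, 0, 0, 0, 0, 0, -30, 0, 0, 0, 0, 0, -40, 0, 0, 0, 0, 0, -40, 0, 0, 0, 0, 0, -30, 0, 0, 0, 0, 0, 0, 0, 0, 0])

```text
time_s: 6.55
tool_pos: [0.548, 0.1942, 0.3533]
tool_rot: [179.7, 0.5, 170.4]
force: [0.1, -0.2, 0.2]
grip_width: 0.0004
```

```bash
python3 - <<'E'
from h import *
R,p=pose();o=monitor.get_obs();print(p,o["tool_rot"],o["time_s"],o["force"])
im,d=read_camera("wrist");cv2.imwrite("pics/w5.png",im[:,:,::-1]);P=cloud("wrist",d,(R,p));np.save("pics/w5.npy",d)
a=np.radians(YAW)
Q=(P-R0)@np.array([[np.cos(a),-np.sin(a),0],[np.sin(a),np.cos(a),0],[0,0,1]])
# leaning top: rack coords
m=(d>0)&(Q[...,0]>-.17)&(Q[...,0]<-.06)&(abs(Q[...,1]-.0535)<.06)&(Q[...,2]>.13)
print(m.sum())
q=Q[m]
# RANSAC-ish plane fit
n0=np.array([-.605,0,.796]);c=np.array([-.119,.0535,.1815])
for _ in range(5):
    dd=(q-c)@n0; s=q[abs(dd)<.004]; mu=s.mean(0); n0=np.linalg.svd(s-mu,full_matrices=False)[2][2]; n0*=np.sign(n0[2]); c=mu
print("normal",n0,"tilt",np.arcsin(-n0[0]),len(s),"mean",mu)
e=np.array([n0[2],0,-n0[0]]);e/=np.linalg.norm(e)
pe=s@e;print("e range",np.percentile(pe,[.5,99.5]),"y range",np.percentile(s[:,1],[.5,99.5]))
ec=pe.min()/2+pe.max()/2; print("centre?",mu+e*(ec-mu@e))
E
```

```text
[0.54803944 0.19416497 0.3533027 ] [179.67350516   0.49765266 170.36485033] 6.55 [ 0.05825721 -0.22917848  0.19652228]
16787
normal [-0.60776817 -0.00214281  0.79411162] tilt 0.6532470920738952 2697 mean [-0.11160276  0.05414978  0.18514341]
e range [-0.03219016  0.06760162] y range [0.02841987 0.07984527]
centre? [-0.11675456  0.05414978  0.18120051]
```

View pics/w5.png

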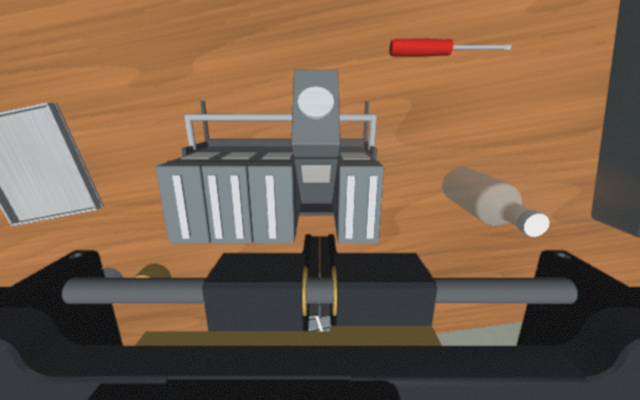

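The case leans 0.653 rad on the bar, with its top centre at rack (-117, 54, 181) mm as expected. The neighbours are standing. Next is the tilted pre-grasp.

```bash
python3 - <<'E'
from h import *
R,p=pose();print(p)
t=.652;u=np.array([-np.sin(t),0,np.cos(t)]);c=np.array([-.118,.054,.1815])
pre=rk(*(c+.055*u)); g=rk(*(c-.048*u)); print(pre,g)
a=pre.copy();a[2]=.31
show(plan(a,Rtool(0),4)); show(plan(pre,Rtool(t),8,Rtool(0),a))
E
```

```text
[0.54720706 0.19387034 0.35026352]
[0.4270274  0.21267711 0.22521795] [0.48861349 0.20203934 0.14334615]
[[30.5, -0.4,  9.9,  0. ,  0.1,  0. ],
 [30.4, -0.4,  9.9,  0. ,  0.1,  0. ],
 [30.4, -0.5, 10. ,  0. ,  0.1,  0. ],
 [30.4, -0.5, 10. ,  0. ,  0.1,  0. ]]
[[ 0. ,  0. , 10.6, -0. , -4.7,  0. ],
 [ 0.9, -0. , 10.6, -0. , -4.7,  0. ],
 [ 1.7, -0. , 10.5, -0. , -4.7,  0. ],
 [ 2.6, -0. , 10.3, -0. , -4.7,  0. ],
 [ 3.4, -0. , 10. , -0. , -4.7,  0. ],
 [ 4.2, -0. ,  9.7, -0. , -4.7,  0. ],
 [ 5. , -0. ,  9.4, -0. , -4.7,  0. ],
 [ 5.7, -0. ,  8.9, -0. , -4.7,  0. ]]
```

Request:
servo_tool(commands=[20, -0.5, 5, 0, 0, 0, 35, -0.5, 10, 0, 0, 0, 35, -0.5, 10, 0, 0, 0, 20, -0.5, 8, 0, 0, 0, 12, 0, 7, 0, 0, 0, 0, 0, 0, 0, 0, 0], jaw=87)

```text
time_s: 7.2
tool_pos: [0.4231, 0.2123, 0.3052]
tool_rot: [-179.9, -0.1, 170.5]
force: [0.2, 0.7, -0.5]
grip_width: 0.0407
```

Request:
servo_tool(commands=[0, 0, 10.6, 0, -4.7, 0, 0.9, 0, 10.6, 0, -4.7, 0, 1.7, 0, 10.5, 0, -4.7, 0, 2.6, 0, 10.3, 0, -4.7, 0, 3.4, 0, 10, 0, -4.7, 0, 4.2, 0, 9.7, 0, -4.7, 0, 5, 0, 9.4, 0, -4.7, 0, 5.7, 0, 8.9, 0, -4.5, 0, 0, 0, 0, 0, 0, 0])

```text
time_s: 8.1
tool_pos: [0.4324, 0.2205, 0.2142]
tool_rot: [-178.9, 37.0, 170.9]
force: [1.3, -0.7, -0.9]
grip_width: 0.0869
```

```bash
python3 - <<'E'
from h import *
R,p=pose();o=monitor.get_obs();print(p,o["tool_rot"],o["qpos"].round(0),o["time_s"],o["force"],o["grip_width"])
t=.652;u=np.array([-np.sin(t),0,np.cos(t)]);c=np.array([-.118,.054,.1815])
show(plan(rk(*(c+.055*u)),Rtool(t),1));show(plan(rk(*(c-.048*u)),Rtool(t),1))
im,d=read_camera("wrist");cv2.imwrite("pics/w6.png",im[:,:,::-1])
im,d=read_camera("scene");cv2.imwrite("pics/s6.png",cv2.resize(im[60:260,230:500,::-1],None,fx=2.9,fy=2.9))
E
```

```text
[0.43237994 0.22051889 0.21418348] [-178.93690993   36.99523591  170.86188159] [-44. -17.  -9. 129.  37.  57.   9.] 8.1 [ 1.32052161 -0.70521089 -0.92288353] 0.08692539015216605
[[ -3.4,  -8.8, -11.1,  -0.7,  -0.4,   0.5]]
[[-4.1, -7.6, 91.9, -0.7, -0.4,  0.5]]
```

View pics/w6.png

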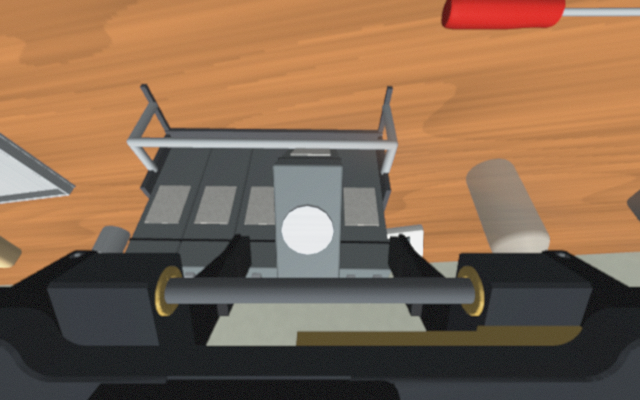

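View pics/s6.png

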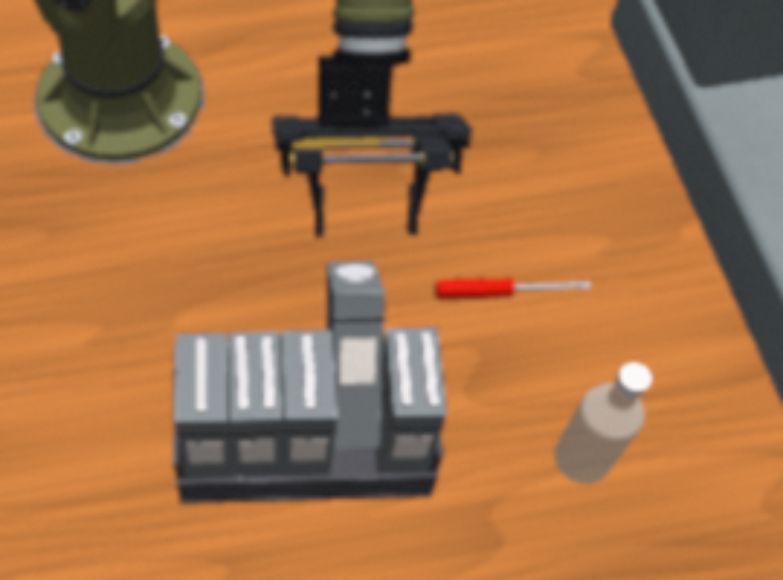

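Request:
servo_tool(commands=[-1, -2, 8, 0, 0, 0, -2, -3, 10, -0.4, -0.2, 0.3, -1, -3, 6, -0.3, -0.2, 0.2, 0, 0, 0, 0, 0, 0])

```text
time_s: 8.6
tool_pos: [0.4512, 0.2085, 0.2008]
tool_rot: [179.6, 37.5, 169.6]
force: [0.2, 0.6, -0.5]
grip_width: 0.087
```

```bash
cat > g.py <<'E'
from h import *
R,p=pose();o=monitor.get_obs();print(p,o["tool_rot"],o["qpos"].round(0),o["time_s"],o["force"],o["grip_width"])
t=.652;u=np.array([-np.sin(t),0,np.cos(t)]);c=np.array([-.118,.054,.1815])
show(plan(rk(*(c-.048*u)),Rtool(t),1))
E
python3 g.py
```

```text
[0.45115161 0.20850535 0.20077416] [179.5769636   37.52017536 169.64725086] [-43. -17.  -8. 130.  39.  53.   9.] 8.6 [ 0.19320841  0.63633554 -0.46373066] 0.08701093668572497
[[ 4.8, -0.1, 68.7,  0.1,  0.2, -0.4]]
```

Request:
servo_tool(commands=[1, 0, 10, 0, 0, -0.2, 2, 0, 12, 0, 0, -0.2, 1, 0, 10, 0, 0.1, 0, 0, 0, 0, 0, 0, 0])

```text
time_s: 9.0
tool_pos: [0.4663, 0.2064, 0.1711]
tool_rot: [-179.9, 37.3, 170.4]
force: [-0.9, 0.3, 0.0]
grip_width: 0.0867
```

```bash
python3 g.py
```

```text
[0.46631918 0.20644126 0.1711302 ] [-179.933392     37.34497474  170.3983582 ] [-42. -13.  -7. 131.  41.  48.   7.] 9.0 [-0.85499417  0.27273525  0.0361332 ] 0.08674208201884298
[[-1.2, -0.6, 35.9,  0.1, -0. ,  0.2]]
```

Request:
servo_tool(commands=[-1, -0.5, 10, 0, 0, 0.2, 0, 0, 12, 0, 0, 0, 0, 0, 10, 0, 0, 0, 0, 0, 4, 0, 0, 0, 0, 0, 0, 0, 0, 0])

```text
time_s: 9.5
tool_pos: [0.4888, 0.2027, 0.1443]
tool_rot: [179.8, 37.4, 170.1]
force: [-0.1, 0.1, -0.5]
grip_width: 0.0869
```

```bash
python3 g.py;  python3 - <<'E'
from h import *
im,d=read_camera("wrist");cv2.imwrite("pics/w7.png",im[:,:,::-1])
im,d=read_camera("scene");cv2.imwrite("pics/s7.png",cv2.resize(im[60:260,230:500,::-1],None,fx=2.9,fy=2.9))
E
```

```text
[0.48882153 0.2027116  0.14430087] [179.80625496  37.41236047 170.09511945] [-40.  -9.  -6. 131.  45.  44.   5.] 9.5 [-0.0582943   0.08315228 -0.49107882] 0.08689021525089027
[[ 0.7, -0.7,  0.7,  0.1,  0.1, -0.1]]
```

View pics/w7.png

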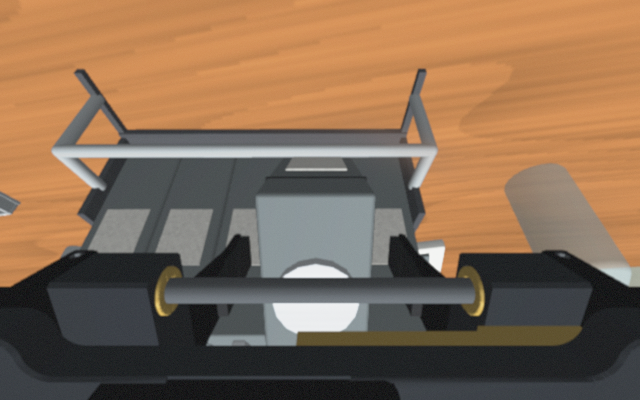

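The case sits between the fingers, centred on column 316 against 320. I'll close the jaws.

Request:
servo_tool(commands=[0, 0, 0, 0, 0, 0, 0, 0, 0, 0, 0, 0, 0, 0, 0, 0, 0, 0, 0, 0, 0, 0, 0, 0, 0, 0, 0, 0, 0, 0, 0, 0, 0, 0, 0, 0], jaw=40, newtons=45)

```text
time_s: 10.2
tool_pos: [0.4887, 0.203, 0.1452]
tool_rot: [179.7, 37.5, 170.1]
force: [-0.8, -0.6, 0.5]
grip_width: 0.052
```

```bash
python3 - <<'E'
from h import *
R,p=pose();print(p,Ro.from_matrix(R).as_euler('xyz',degrees=True))
# vertical lift in tool axes per mm
print(R.T@[0,0,1], R.T@(rk(-1,0,0)-R0))
E
```

```text
[0.48874162 0.20300017 0.1452127 ] [179.74070403  37.46724584 170.0705812 ]
[-0.60830779  0.00359194 -0.79369309] [ 7.93699195e-01  4.94163075e-04 -6.08310236e-01]
```

Gripped at 52 mm. I'll lift vertically with the tilt held.

Request:
servo_tool(commands=[-1.8, 0, -2.4, 0, 0, 0, -3, 0, -4, 0, 0, 0, -3, 0, -4, 0, 0, 0, -6, 0, -8, 0, 0, 0, -6, 0, -8, 0, 0, 0, -6, 0, -8, 0, 0, 0, 0, 0, 0, 0, 0, 0])

```text
time_s: 10.9
tool_pos: [0.4892, 0.2035, 0.1907]
tool_rot: [179.6, 37.6, 170.0]
force: [-0.3, -1.2, -3.5]
grip_width: 0.0515
```

```bash
python3 g.py;  python3 - <<'E'
from h import *
im,d=read_camera("wrist");cv2.imwrite("pics/w8.png",im[:,:,::-1])
im,d=read_camera("scene");cv2.imwrite("pics/s8.png",cv2.resize(im[60:260,230:500,::-1],None,fx=2.9,fy=2.9))
E
```

```text
[0.4891509  0.20345954 0.19066908] [179.57583965  37.60208758 169.9569195 ] [-41. -13.  -5. 128.  40.  48.  11.] 10.9 [-0.34841779 -1.17425889 -3.46539023] 0.05146684362169674
[[29.1, -1.8, 37.3,  0.3,  0.2, -0.2]]
```

View pics/w8.png

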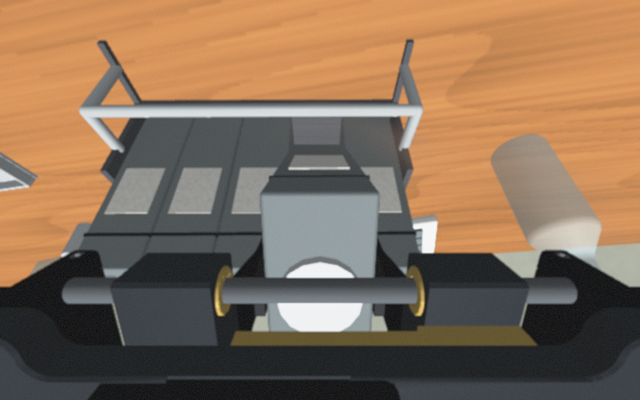

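View pics/s8.png

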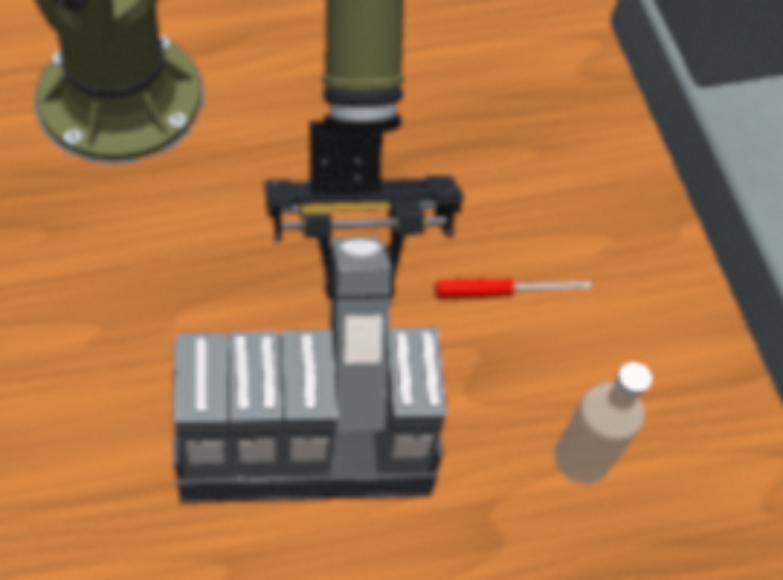

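The case came free and is held, with about 3.5 N hanging and the neighbours standing. I'll keep lifting while gradually bringing it upright.

Request:
servo_tool(commands=[-6, 0, -8, 0, 1, 0, -6, 0, -8, 0, 1, 0, -6, 0, -8, 0, 1, 0, -6, 0, -8, 0, 1.5, 0, -5, 0, -8.5, 0, 1.5, 0, -5, 0, -8.5, 0, 2, 0, -5, 0, -9, 0, 2, 0, 0, 0, 0, 0, 0, 0])

```text
time_s: 11.8
tool_pos: [0.4897, 0.203, 0.2601]
tool_rot: [179.6, 27.6, 170.0]
force: [1.2, -0.5, -3.2]
grip_width: 0.052
```

```bash
python3 g.py;  python3 - <<'E'
from h import *
R,p=pose();g=rk(-.115,.054,.265)
show(plan(g,Rtool(0),8))
E
```

```text
[0.48973188 0.20297891 0.26007394] [179.62440628  27.59353334 170.00662969] [-42. -13.   2. 116.  24.  60.  31.] 11.8 [ 1.20040987 -0.51485851 -3.24634872] 0.05195447438450157
[[ 54.9,  -1.8, 103. ,   0.3,  -9.8,  -0.2]]
[[ 2.7, -0.1, -2.1,  0. ,  3.4, -0. ],
 [ 2.8, -0.1, -1.9,  0. ,  3.4, -0. ],
 [ 2.9, -0.1, -1.8,  0. ,  3.4, -0. ],
 [ 3. , -0.1, -1.6,  0. ,  3.4, -0. ],
 [ 3.1, -0.1, -1.4,  0. ,  3.4, -0. ],
 [ 3.2, -0.1, -1.2,  0. ,  3.4, -0. ],
 [ 3.3, -0.1, -1. ,  0. ,  3.4, -0. ],
 [ 3.3, -0.1, -0.8,  0. ,  3.4, -0. ]]
```

Request:
servo_tool(commands=[2.7, -0.1, -2.1, 0, 3.4, 0, 2.8, -0.1, -1.9, 0, 3.5, 0, 2.9, -0.1, -1.8, 0, 3.5, 0, 3, -0.1, -1.6, 0, 3.5, 0, 3.1, -0.1, -1.4, 0, 3.5, 0, 3.2, -0.1, -1.2, 0, 3.4, 0, 3.3, -0.1, -1, 0, 3.4, 0, 3.3, -0.1, -0.8, 0, 3.4, 0, 0, 0, 0, 0, 0, 0])

```text
time_s: 12.7
tool_pos: [0.4627, 0.2057, 0.2618]
tool_rot: [179.9, -0.1, 170.1]
force: [0.3, 0.4, -5.5]
grip_width: 0.0517
```

```bash
python3 g.py;  python3 - <<'E'
from h import *
im,d=read_camera("wrist");cv2.imwrite("pics/w9.png",im[:,:,::-1])
im,d=read_camera("scene");cv2.imwrite("pics/s9.png",cv2.resize(im[60:260,230:500,::-1],None,fx=2.9,fy=2.9))
E
```

```text
[0.46270335 0.20568535 0.26184812] [ 1.79941035e+02 -9.53234500e-02  1.70144682e+02] [-40.  -0.  13. 100.  -0.  80.  53.] 12.7 [ 0.29335532  0.38009907 -5.48472666] 0.05171334902460186
[[-26.3,   0.7, 118.5,   0. , -37.5,  -0.1]]
```

View pics/w9.png

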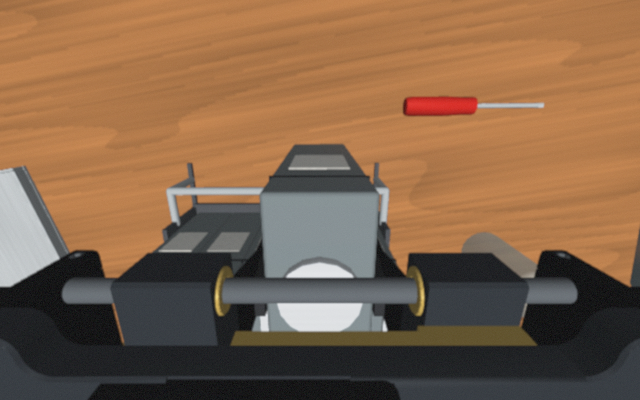

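View pics/s9.png

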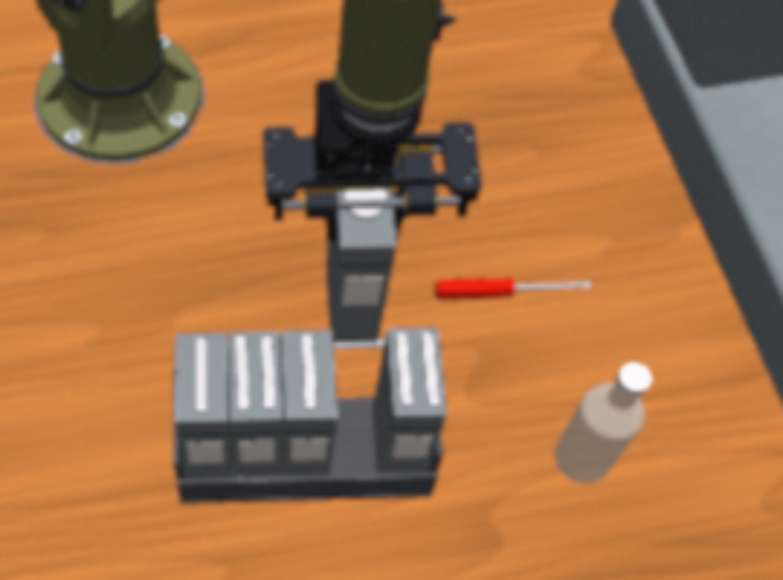

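The case is upright and held squarely, with the disc at the same place between the fingers. Next I'll carry it to the tray.

```bash
python3 - <<'E'
from h import *
R,p=pose(); a=p+R@np.array([.02,0,-.08]);print(a)
T=np.array([.4777,-.311,.342])
show(plan(T,Rtool(0,1.0),20,R,a))
E
```

```text
[0.44209313 0.20962146 0.34221813]
[[ -6.2, -25.4,  -0. ,   0. ,  -0. ,  -0.5],
 [ -5.9, -25.4,  -0. ,   0. ,  -0. ,  -0.5],
 [ -5.7, -25.5,  -0. ,   0. ,  -0. ,  -0.5],
 [ -5.4, -25.5,  -0. ,   0. ,  -0. ,  -0.5],
 [ -5.2, -25.6,  -0. ,   0. ,  -0. ,  -0.5],
 [ -5. , -25.6,  -0. ,   0. ,  -0. ,  -0.5],
 [ -4.7, -25.7,  -0. ,   0. ,  -0. ,  -0.5],
 [ -4.5, -25.7,  -0. ,   0. ,  -0. ,  -0.5],
 [ -4.2, -25.7,  -0. ,   0. ,  -0. ,  -0.5],
 [ -4. , -25.8,  -0. ,   0. ,  -0. ,  -0.5],
 [ -3.8, -25.8,  -0. ,   0. ,  -0. ,  -0.5],
 [ -3.5, -25.9,  -0. ,   0. ,  -0. ,  -0.5],
 [ -3.3, -25.9,  -0. ,   0. ,  -0. ,  -0.5],
 [ -3. , -25.9,  -0. ,   0. ,  -0. ,  -0.5],
 [ -2.8, -25.9,  -0. ,   0. ,  -0. ,  -0.5],
 [ -2.5, -26. ,  -0. ,   0. ,  -0. ,  -0.5],
 [ -2.3, -26. ,  -0. ,   0. ,  -0. ,  -0.5],
 [ -2.1, -26. ,   0. ,   0. ,  -0. ,  -0.5],
 [ -1.8, -26. ,   0. ,   0. ,  -0. ,  -0.5],
 [ -1.6, -26. ,   0. ,   0. ,  -0. ,  -0.5]]
```

Request:
servo_tool(commands=[4, 0, -10, 0, 0, 0, 5, 0, -20, 0, 0, 0, 5, 0, -20, 0, 0, 0, 4, 0, -20, 0, 0, 0, 2, 0, -10, 0, 0, 0, 0, 0, 0, 0, 0, 0])

```text
time_s: 13.4
tool_pos: [0.4422, 0.2104, 0.3454]
tool_rot: [179.6, 0.1, 170.3]
force: [0.5, -0.5, -5.2]
grip_width: 0.0519
```

Request:
servo_tool(commands=[-3, -13, 0, 0, 0, -0.3, -5, -20, 0, 0, 0, -0.5, -6, -25, 0, 0, 0, -0.5, -6, -25, 0, 0, 0, -0.5, -5, -25, 0, 0, 0, -0.5, -5, -26, 0, 0, 0, -0.5, -5, -26, 0, 0, 0, -0.5, -5, -26, 0, 0, 0, -0.5, -4, -26, 0, 0, 0, -0.5, -4, -26, 0, 0, 0, -0.6])

```text
time_s: 14.4
tool_pos: [0.4575, -0.0352, 0.3408]
tool_rot: [179.8, -0.2, 175.1]
force: [-0.2, -0.4, -4.1]
grip_width: 0.0515
```

Request:
servo_tool(commands=[-4, -26, 0, 0, 0, -0.6, -4, -26, 0, 0, 0, -0.6, -4, -26, 0, 0, 0, -0.6, -3, -26, 0, 0, 0, -0.6, -3, -26, 0, 0, 0, -0.6, -3, -26, 0, 0, 0, -0.6, -2, -26, 0, 0, 0, -0.6, -2, -26, 0, 0, 0, -0.6, -2, -26, 0, 0, 0, -0.6, -2, -20, 0, 0, 0, -0.5])

```text
time_s: 15.4
tool_pos: [0.4757, -0.2904, 0.3399]
tool_rot: [179.8, -0.2, -179.1]
force: [0.2, -0.6, -5.4]
grip_width: 0.0517
```

```bash
python3 - <<'E'
from h import *
R,p=pose();o=monitor.get_obs();print(p,o["tool_rot"],o["qpos"].round(0),o["time_s"],o["force"],o["grip_width"])
show(plan([.4777,-.311,.342],Rtool(0,1.0),1))
im,d=read_camera("wrist");cv2.imwrite("pics/w10.png",im[:,:,::-1])
im,d=read_camera("scene");cv2.imwrite("pics/s10.png",im[:,:,::-1])
E
```

```text
[ 0.47569046 -0.29040762  0.3398674 ] [ 179.77909025   -0.22163133 -179.0729343 ] [-15.   6.  48.  87.  -5.  90. 124.] 15.4 [ 0.16121987 -0.62551788 -5.40241481] 0.051684084466291205
[[ -1.7, -20.6,  -2.2,   0.2,  -0.2,  -0.1]]
```

View pics/w10.png

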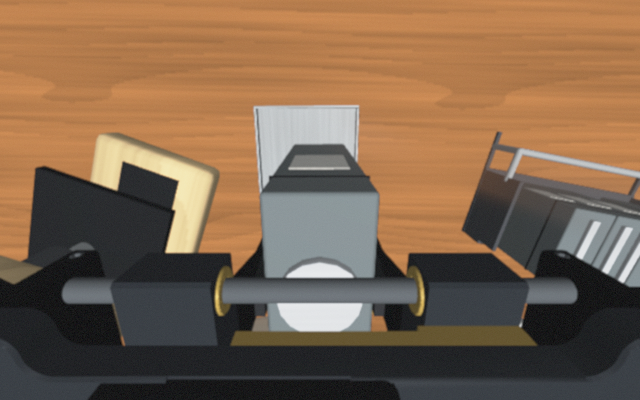

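View pics/s10.png

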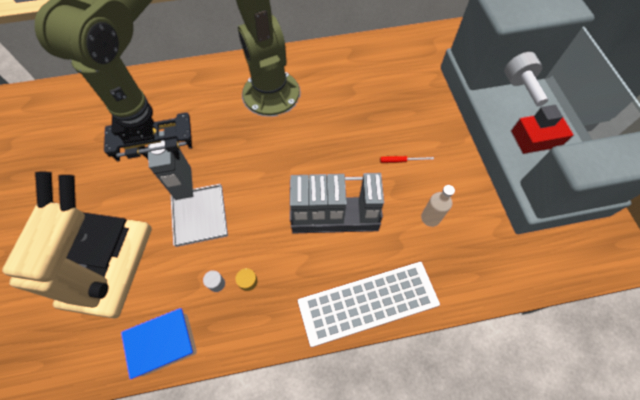

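Request:
servo_tool(commands=[-1, -12, 0, 0, 0, 0, 0, -8.5, 10, 0.2, -0.2, 0, 0, 0, 25, 0, 0, 0, 0, 0, 35, 0, 0, 0, 0, 0, 35, 0, 0, 0, 0, 0, 30, 0, 0, 0, 0, 0, 20, 0, 0, 0, 0, 0, 10, 0, 0, 0, 0, 0, 0, 0, 0, 0])

```text
time_s: 16.4
tool_pos: [0.478, -0.3071, 0.1742]
tool_rot: [179.9, -0.1, -178.9]
force: [0.4, -0.3, -4.7]
grip_width: 0.0517
```

```bash
python3 - <<'E'
from h import *
R,p=pose();o=monitor.get_obs();print(p,o["tool_rot"],o["qpos"].round(0),o["time_s"],o["force"],o["grip_width"])
show(plan([.4777,-.311,.137],Rtool(0,1.0),1))
im,d=read_camera("scene");cv2.imwrite("pics/s11.png",cv2.resize(im[120:260,130:280,::-1],None,fx=4,fy=4,interpolation=cv2.INTER_CUBIC))
P=cloud("scene",d);Z=P[...,2]
m=(d>0)&(P[...,0]>.57)&(P[...,0]<.6)&(abs(P[...,1]+.31)<.05)
im,d=read_camera("top");cv2.imwrite("pics/t11.png",cv2.resize(im[150:300,360:510,::-1],None,fx=4,fy=4,interpolation=cv2.INTER_CUBIC))
P=cloud("top",d)
m=(d>0)&(P[...,0]>.54)&(P[...,0]<.56)&(abs(P[...,1]+.31)<.06); print("tray floor z",np.median(P[m][:,2]))
# case bottom: lowest points of front/rear face in scene
E
```

```text
[ 0.47796429 -0.30707565  0.17416139] [ 1.79870393e+02 -7.28573625e-02 -1.78946308e+02] [-11.  13.  48. 100. -10.  71. 130.] 16.4 [ 0.42887013 -0.30809205 -4.74906982] 0.05170648836692432
[[ 0.3, -4. , 37.2,  0.1, -0.1,  0.1]]
tray floor z 0.0035165217457697917
```

View pics/s11.png

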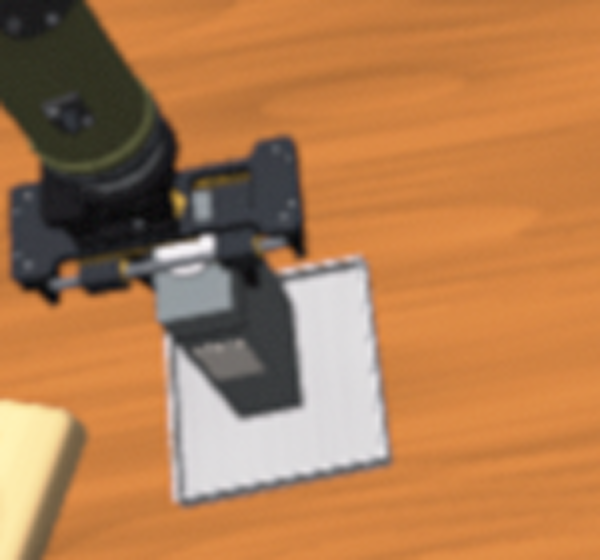

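View pics/t11.png

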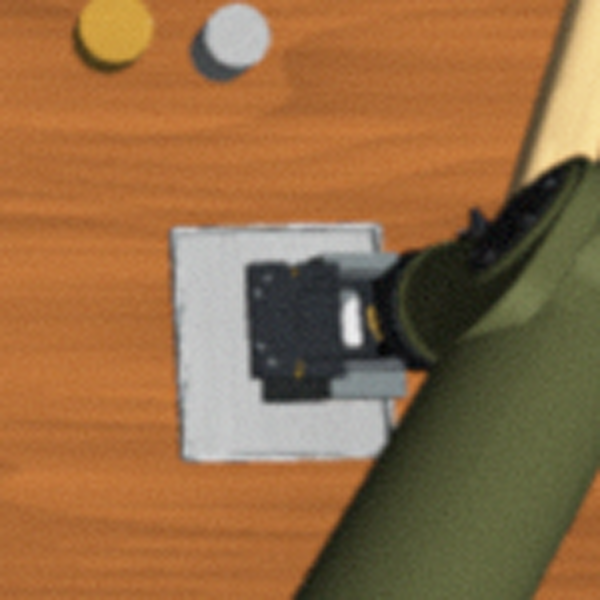

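Request:
servo_tool(commands=[0, -2, 10, 0.1, 0, 0, 0, -2, 10, 0, 0, 0, 0, 0, 6, 0, 0, 0, 0, 0, 3, 0, 0, 0, 0, 0, 0, 0, 0, 0])

```text
time_s: 17.0
tool_pos: [0.4792, -0.3117, 0.1464]
tool_rot: [-180.0, 0.1, -178.9]
force: [-0.4, -0.3, -4.9]
grip_width: 0.0517
```

Request:
servo_tool(commands=[0, 0, 2, 0, 0, 0, 0, 0, 1, 0, 0, 0, 0, 0, 1, 0, 0, 0, 0, 0, 0, 0, 0, 0])

```text
time_s: 17.4
tool_pos: [0.4795, -0.3119, 0.143]
tool_rot: [-179.9, 0.1, -178.9]
force: [0.3, -0.4, -5.2]
grip_width: 0.0516
```

Request:
servo_tool(commands=[0, 0, 1, 0, 0, 0, 0, 0, 1, 0, 0, 0, 0, 0, 1, 0, 0, 0, 0, 0, 0, 0, 0, 0])

```text
time_s: 17.8
tool_pos: [0.4794, -0.3119, 0.1399]
tool_rot: [-180.0, 0.1, -178.9]
force: [-1.2, -0.3, -4.9]
grip_width: 0.0515
```

Request:
servo_tool(commands=[0, 0, 1, 0, 0, 0, 0, 0, 0.5, 0, 0, 0, 0, 0, 0, 0, 0, 0])

```text
time_s: 18.1
tool_pos: [0.4795, -0.3119, 0.1384]
tool_rot: [-179.9, 0.1, -178.9]
force: [0.9, -0.1, -3.8]
grip_width: 0.0516
```

Request:
servo_tool(commands=[0, 0, 0.5, 0, 0, 0, 0, 0, 0.5, 0, 0, 0, 0, 0, 0, 0, 0, 0])

```text
time_s: 18.4
tool_pos: [0.4795, -0.3121, 0.1383]
tool_rot: [-180.0, 0.1, -179.0]
force: [-3.4, 1.5, 2.5]
grip_width: 0.052
```

Request:
servo_tool(commands=[0, 0, 0.5, 0, 0, 0, 0, 0, 0, 0, 0, 0])

```text
time_s: 18.6
tool_pos: [0.4796, -0.3121, 0.1383]
tool_rot: [-180.0, 0.2, -179.0]
force: [-3.5, 1.5, 6.5]
grip_width: 0.0515
```

Contact made: z has stopped at 0.1383 and the vertical force has reversed. I'll ease the load, soften the grip and then open.

Request:
servo_tool(commands=[0, 0, -0.5, 0, 0, 0, 0, 0, 0, 0, 0, 0])

```text
time_s: 18.8
tool_pos: [0.4796, -0.3121, 0.1383]
tool_rot: [-180.0, 0.1, -179.0]
force: [-3.3, 2.0, 6.3]
grip_width: 0.0519
```

Request:
servo_tool(commands=[0, 0, 0, 0, 0, 0, 0, 0, 0, 0, 0, 0, 0, 0, 0, 0, 0, 0], newtons=5)

```text
time_s: 19.1
tool_pos: [0.4797, -0.3126, 0.1381]
tool_rot: [-179.9, 0.2, -179.0]
force: [-2.5, 0.5, 5.7]
grip_width: 0.0523
```

Request:
servo_tool(commands=[0, 0, 0, 0, 0, 0, 0, 0, 0, 0, 0, 0, 0, 0, 0, 0, 0, 0, 0, 0, 0, 0, 0, 0, 0, 0, 0, 0, 0, 0], jaw=80)

```text
time_s: 19.6
tool_pos: [0.4796, -0.3119, 0.1374]
tool_rot: [-179.9, 0.1, -178.9]
force: [-0.1, 0.6, -0.6]
grip_width: 0.0785
```

```bash
python3 - <<'E'
from h import *
o=monitor.get_obs();print(o["tool_pos"],o["time_s"],o["force"],o["grip_width"])
im,d=read_camera("wrist");cv2.imwrite("pics/w12.png",im[:,:,::-1])
im,d=read_camera("scene");cv2.imwrite("pics/s12.png",cv2.resize(im[120:260,130:280,::-1],None,fx=4,fy=4,interpolation=cv2.INTER_CUBIC))
E
```

```text
[ 0.4796272  -0.31188509  0.13741698] 19.6 [-0.12994331  0.64470391 -0.57711482] 0.07846534990836022
```

View pics/w12.png

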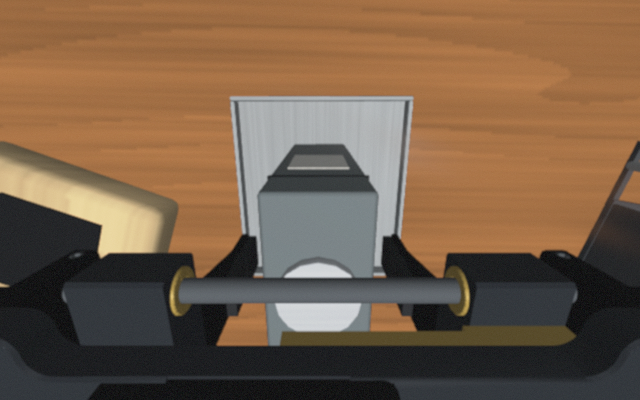

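View pics/s12.png

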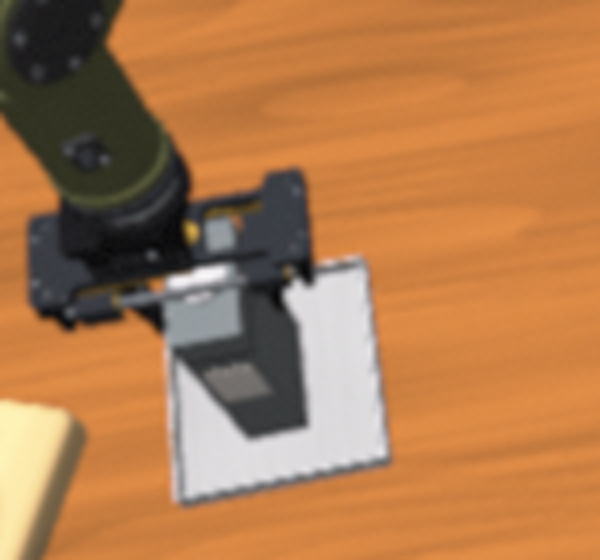

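The case is released and standing, and both fingers are clear of its sides. I'll retreat straight up.

Request:
servo_tool(commands=[0, 0, -8, 0, 0, 0, 0, 0, -15, 0, 0, 0, 0, 0, -25, 0, 0, 0, 0, 0, -35, 0, 0, 0, 0, 0, -40, 0, 0, 0, 0, 0, -40, 0, 0, 0, 0, 0, -20, 0, 0, 0, 0, 0, 0, 0, 0, 0])

```text
time_s: 20.5
tool_pos: [0.4804, -0.3133, 0.3255]
tool_rot: [-179.8, 0.5, -179.0]
force: [0.2, -0.1, -0.1]
grip_width: 0.0799
```

Request:
servo_tool(commands=[20, 0, -10, 0, 0, 0, 25, 0, 0, 0, 0, 0, 0, 35, 0, 0, 0, 0, 0, 45, 0, 0, 0, 0, 0, 45, 0, 0, 0, 0, 0, 35, 0, 0, 0, 0, 0, 15, 0, 0, 0, 0, 0, 0, 0, 0, 0, 0])

```text
time_s: 21.3
tool_pos: [0.4308, -0.1351, 0.33]
tool_rot: [-180.0, 0.1, -178.7]
force: [-0.3, 0.3, -0.2]
grip_width: 0.0799
```

```bash
python3 - <<'E'
from h import *
o=monitor.get_obs();print(o["tool_pos"],o["time_s"],o["force"],o["grip_width"])
for n in ["scene","top"]:
    im,d=read_camera(n);cv2.imwrite(f"pics/{n}13.png",im[:,:,::-1]);P=cloud(n,d)
    m=(d>0)&(P[...,2]>.175)&(P[...,2]<.2)&(abs(P[...,0]-.478)<.12)&(abs(P[...,1]+.311)<.1)
    q=P[m];r=cv2.minAreaRect(q[:,:2].astype(np.float32)*1000);print(n,m.sum(),np.percentile(q[:,2],[5,50,95]),r)
    m=(d>0)&(P[...,2]>.17)&(P[...,2]<.21)&(P[...,0]>.47)&(P[...,0]<.68)&(P[...,1]>-.05)&(P[...,1]<.3)
    r=cv2.minAreaRect(P[m][:,:2].astype(np.float32)*1000);print("row",r,np.median(P[m][:,2]))
E
```

```text
[ 0.4307855  -0.13506733  0.33001325] 21.3 [-0.30359591  0.25571741 -0.18542545] 0.07986784748741355
scene 586 [0.17966573 0.18435295 0.19093801] ((477.34075927734375, -311.0894470214844), (102.89227294921875, 52.584007263183594), 0.912567138671875)
row ((565.474853515625, 133.77369689941406), (265.7395935058594, 102.4981460571289), 80.15252685546875) 0.18833894360382475
top 22 [0.18004048 0.18250243 0.1860664 ] ((526.6181030273438, -317.58251953125), (33.38261795043945, 5.811842918395996), 84.58313751220703)
row ((566.9479370117188, 132.95155334472656), (265.7356872558594, 100.45994567871094), 80.22838592529297) 0.18789171135967875
```

View pics/scene13.png

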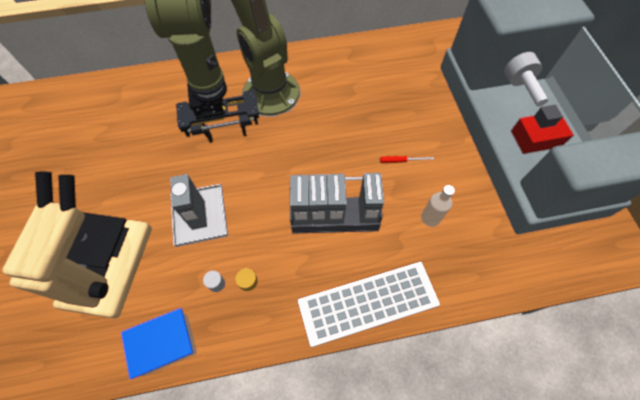

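View pics/top13.png

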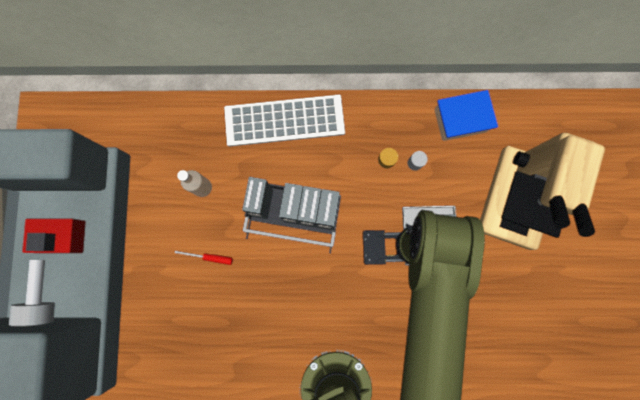

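Scene view: the case stands upright in the tray (disc at about (180,187)), with its top at z = 0.184 and centred at (0.477, -0.311). The four neighbours stand in the rack at (290–382, 175–230), and the bottle, screwdriver and slugs are where they were. The top view of the tray is hidden by the arm. I'll hand in.

```bash
python3 -c "
from cell import env
print(env.sign_off())"
```

```text
the job is handed in; nothing more can be done
None
```

The disc case is now standing upright in the steel tray, released, and the job was handed in at about 21 s of the 64 s allowed.

- **Tipping:** I drew the case outward with the closed fingertips behind its top edge. It came to rest on the bar leaning 0.653 rad, with its top where expected.
- **Lifting and placing:** I gripped it across its 52 mm sides at the same tilt, lifted it straight up, brought it upright and carried it to the tray. I lowered it in 0.5–1 mm steps until it touched the floor. The force reading then went from about −5 N to +6.5 N, and I eased the grip before opening.
- **Last checks:** From the scene camera, the case top is at z = 0.184 m and the case is centred at (0.477, −0.311), within about 2 mm of the tray centre I had measured. The four neighbours stand where they were, and the bottle, screwdriver and slugs look unmoved.
- **Less certain points:**
  - The arm hid most of the case from the top camera in the last picture, so that camera could not confirm the placement.
  - At the tilted pre-grasp, joint 2 came close to its lower limit (−17 against −17.29 degrees). The pose fell about 14 mm short there, and I corrected it before gripping.

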